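# Load the check standard into the photometer and snap the lid shut

### The arm

A 6-joint arm with a two-finger parallel gripper is mounted at the origin on a cart in front of the work surface, level with it; the furniture and walls round the work are solid. World frame = base frame: x ahead of the robot, y to its left, z up, the work surface at z = 0. Lengths are in m, angles in rad, forces in N, time in s.
With the tool pointing down it reaches from about 0.35 to 1 m from the base axis. Payload 7.1 kg.
Tool frame: the origin (TCP) lies between the finger pads; the fingertips stand 22 mm ahead of it and the grasp point (between the pads) lies 3 mm ahead of it; x points along the fingers, y is the direction in which the jaws open and shut, and the axes are right-handed (so a half turn about x gives the same grasp; the last joint's range is limited). The gripper opens to 85 mm and grips with 20 to 120 N. Pads are 22 mm wide; open, the fingers measure 114 mm over their backs; the gripper's body (76 mm by 85 mm) begins 54 mm behind the grasp point. The pads swing forward as they close: fully open they stand 13 mm farther back than shut.
Start: joints at [-1.361, 0.423, 1.63, -0, 1.089, -0.019], TCP at [0.142, -0.609, 0.227] pointing down, gripper open.
Joint ranges: [-3, 3], [-0.9, 2.11], [0.09, 2.58], [-1.31, 4.45], [0.11, 2.69], [-2.54, 2.54]. Speed limits (rad/s): [2.39, 2.39, 3.01, 3.14, 3.14, 3.14].

### API

Orientations are given as a rotation vector (axis times angle).
In Python, from rig import manip gives the robot as it stands. The module is installed in compiled form; this text tells all that it offers. Calls block until the motion is done:
- manip.move_to(position, orientation): joint-space move of the TCP to a pose.
- manip.servo_line(position, orientation=None, rate=0.15): straight line of the TCP; orientation=None keeps the orientation; rate is the mean speed in m/s.
- manip.set_joints(angles): joint-space move.
- manip.command_gripper(opening, f_grip=None): finger opening in m; f_grip is the grip in N (None keeps the last); returns when the fingers have stopped.
- manip.hold(seconds).
- manip.solve_ik(position, orientation): joint angles nearest the present ones, or None.
- manip.camera(name): name is "scene" or "top" or "wrist"; returns a dict with "image" (480x640x3 uint8, red, green, blue), "fx", "fy", "cx", "cy" (pixels), "cam_to_world" (4x4, takes a point from camera to world coordinates); the wrist camera has in their place "mount" (4x4, takes a point from camera to tool coordinates, whose origin is the TCP and whose axes are the tool frame's). Camera axes: x right, y down, z forward; pixel columns grow to the right and rows downward; lengths in m; the calibration is good to about 2 mm. A picture is of the moment at which its call begins: read the wrist's pose just before it. There is no depth.
A pose or a line that the arm cannot do raises manip.IKError and nothing moves.
- manip.sign_off(): hands the job in, once; it reports no verdict.
Readings, each from a call of its own:
- manip.get_time(): time.
- manip.get_joint_positions(): joint angles.
- manip.get_joint_vel(): joint speeds.
- manip.get_tau(): joint torques, N m.
- manip.get_position(): TCP position.
- manip.get_ee_rot(): TCP orientation.
- manip.get_contact_force(): force on the tool from outside, world axes, zero at the start.
- manip.get_torque(): the same for the moment, N m.
- manip.get_width(): finger opening in m.
Only numpy, scipy, OpenCV 4.12 (cv2) and the standard library are available. Lean on these libraries where they do the work, as an engineer would, in place of code of your own. Each camera call takes 0.05 s, during which the arm holds its last target. There are 200 camera calls.

### The job

Get the bench photometer ready for its daily check: press its orange thumb latch so that the sprung lid pops open, take the amber check standard with the orange cap out of the blue stand and press it upright and fully home into the sample well, and only then swing the lid over and press it down near its front edge until it snaps shut and stays shut. Go by feel, because the instrument gives on its soft rubber feet: push firmly enough for the catches but never harder than 25 N on the instrument or on the vial in its well, and leave the other vials and the glassware where they stand.

Things in the scene. Friction and masses are not known exactly. Their poses are not given: they have to be found in the camera images.
- photometer: Bench photometer, fixed: white-grey case 213 x 116 x 70 mm (x from -105, sloping key panel, to +108), black lid on top to 103. Origin on the table under its middle; x from panel to hinge, y to its left, z up. Case, latch and lid sink on four soft rubber feet, about 1 mm per 3.5 N pushed down (8 mm at most), and rise again; this origin stays, the latch, lid and well points sink along.
- latch_pad (a point): Centre of the top of the orange thumb pad, 28 (photometer x) x 36 (y) mm, its front edge 4 mm higher than its back, at photometer [-46, 0, 74] mm. Pressed down it tilts and its hook frees the lid: 4 N to start, 8 to 12 N and 3 to 5 mm of travel to let go, then a hard stop. The hook (26 wide) is 8 mm behind the pad and 12 mm higher; the shut lid's front wall 20 mm behind the pad, 29 mm higher.
- lid (a joint): Angle of the black lid in rad: 0 to 0.01 shut and latched, 1.75 fully open (leaning back). A spring opens it all the way (about 1 N at the front edge); only the latch hook holds it. Snapping it shut at lid_press takes a rising push straight down, from about 0.08 rad against hook and foam seal, with a peak of 13 to 17 N, then it clicks in; 0.014 rad below 0 is a hard stop.
- lid_hinge (a point): Middle of the lid's hinge axis, which runs along the photometer's y, at photometer [88, 0, 78] mm. Its x and z axes turn with the lid (photometer's axes when shut).
- lid_press (a point): Point on the lid's outer face to press: middle line, 15 mm from the free front edge; in the lid's own axes at [-85, 0, 25] mm from lid_hinge. Its z is that face's outward normal: up when shut, backward (photometer +x) when open. The lid is a shell 93 long x 80 wide x 34 high; open, its free edge is about 177 mm above the table. Inside it is clear to 31 mm above the well's mouth.
- well_mouth (a point): Centre of the sample well's mouth in the grey deck under the lid, photometer [30, 0, 68] mm. Round hole 27.6 mm wide, 2 mm chamfer, 42 mm deep, flat floor. A sprung steel ball in its front wall holds up a vial that is just dropped in, about 16 mm too high; 5 N (up to 8) straight down slides it past the ball to the floor, up to 1.5 mm off the axis. Axes as the photometer's.
- standard_centre (a point): Centre of the check standard, the vial to load: sealed amber glass 25 mm wide, chamfered foot, ribbed orange cap 26.4 mm wide and 18 high on top; 66 mm tall in all, about 60 g. z is its axis, to the cap. In the stand its foot is 7 mm above the table. Fully home its centre is 9 mm below the well's mouth, cap top 24 mm above it; more than 5 mm higher it blocks the lid.
- blank_centre (a point): Centre of the white-capped clear vial in the stand, same shape and size; must stay put.
- sample_centre (a point): Centre of the black-capped clear vial in the stand, same shape and size; must stay put.
- stand: Blue vial stand, fixed: a block 52 (x) x 158 (y) x 32 mm high with three holes 27 mm wide and 25 mm deep in a row along its y, 48 mm apart. Origin: middle of its underside. Which vial stands in which hole varies.
- beaker_100: Small glass beaker, 60 mm wide and 71 mm high, origin at the middle of its underside; must stay put.
- flared_bottle: Clear glass bottle with a flared neck, 72 mm wide and 139 mm high, origin at the middle of its underside; must stay put.

How it is judged:
On the way, in this order (a step that is already met when the one before it is completed fails the run):
1. the latch is pressed and the lid pops fully open (value of joint lid above 1.5 rad), for 0.2 s.
2. the check standard is pressed fully home in the well while the lid is still open (horizontal distance between standard_centre and well_mouth below 0.004 m and z of standard_centre in the frame of well_mouth below -0.007 m and angle between standard_centre's own z axis and vertical below 0.12 rad and value of joint lid above 1.2 rad), for 0.2 s.
At the end, for the whole second after the job is handed in: The lid is latched shut by itself (lid angle under 0.03 rad with nothing pressing it) and the check standard stands at rest in the well: within 4 mm of its axis, its centre at least 7 mm below the mouth (9 mm is fully home), tilted less than 0.12 rad (value of joint lid below 0.03 rad and horizontal distance between standard_centre and well_mouth below 0.004 m and z of standard_centre in the frame of well_mouth below -0.007 m and angle between standard_centre's own z axis and vertical below 0.12 rad and linear speed of standard below 0.02 m/s); the robot touches nothing.
It fails at once if the robot pushes on the photometer (case, latch or lid) with more than 25 N (contact force between any of the fingers, the arm and photometer above 25 N).
It fails at once if the check standard is forced against the photometer with more than 25 N (contact force between standard and photometer above 25 N).
It fails at once if the check standard is tipped by more than 0.7 rad (angle between standard_centre's own z axis and vertical above 0.7 rad).
It fails at once if another vial, the beaker or the bottle is moved by more than 20 mm (distance of any of blank_centre, sample_centre, beaker_100, flared_bottle from where it was at the start of the episode above 0.02 m).
It also fails if it takes over 72 s, if anything falls off the work surface, if the arm or the gripper's body presses on something with over 40 N, if the wrist force passes 120 N, or if a joint passes its speed limit or range.

## Working session

There is one attempt and no reset: what is moved stays moved. The work goes in short steps, each a Python script; the robot and the scene stay as the last script left them, time stands still between calls to the robot, and variables do not carry over. Pictures are saved under pics/ and viewed, on a budget of 10 in all, crops included, one or two more only if the job needs it, and the job is handed in when it is done.

```bash
mkdir -p pics
python3 - <<'E'
from rig import manip
import cv2,numpy as np,pickle
for n in ["scene","top"]:
    c=manip.camera(n); cv2.imwrite(f"pics/{n}0.png",c["image"][:,:,::-1]); pickle.dump(c,open(f"{n}0.pkl","wb"))
    print(n,c["fx"],c["fy"],c["cx"],c["cy"]); print(np.round(c["cam_to_world"],4))
c=manip.camera("wrist"); print(c["fx"],np.round(c["mount"],4)); print(manip.get_time(),manip.get_ee_rot(),manip.get_position())
E
```

```text
scene 617.7990823780884 617.7990823780884 321.0932944036893 248.676668111614
[[ 0.9903 -0.108   0.0877  0.43  ]
 [-0.1391 -0.7866  0.6016 -0.6636]
 [ 0.004  -0.608  -0.7939  0.9139]
 [ 0.      0.      0.      1.    ]]
top 573.7133618475532 573.7133618475532 318.8709485125075 251.90478167925147
[[-0.0032 -0.9921  0.1256  0.4138]
 [-0.9999  0.0017 -0.0114 -0.0347]
 [ 0.0111 -0.1256 -0.992   1.1946]
 [ 0.      0.      0.      1.    ]]
413.1631942110596 [[-0.000e+00 -2.974e-01  9.548e-01 -1.464e-01]
 [ 1.000e+00  0.000e+00  0.000e+00 -2.000e-04]
 [-0.000e+00  9.548e-01  2.974e-01 -7.590e-02]
 [ 0.000e+00  0.000e+00  0.000e+00  1.000e+00]]
0.15 [ 2.10065488  0.24259171 -2.10089405] [ 0.14167035 -0.60830875  0.22672038]
```

View pics/scene0.png

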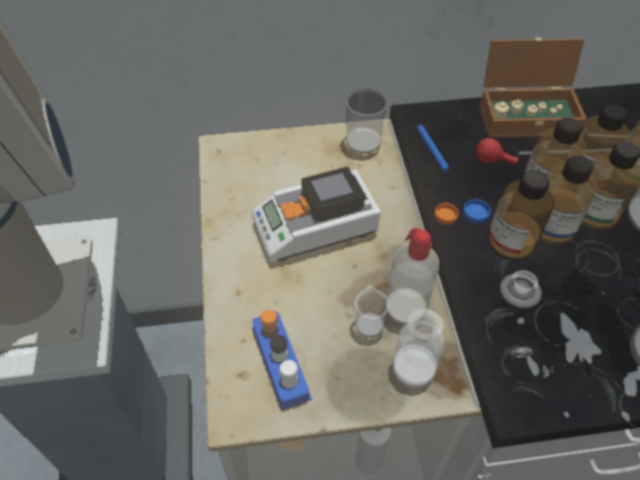

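View pics/top0.png

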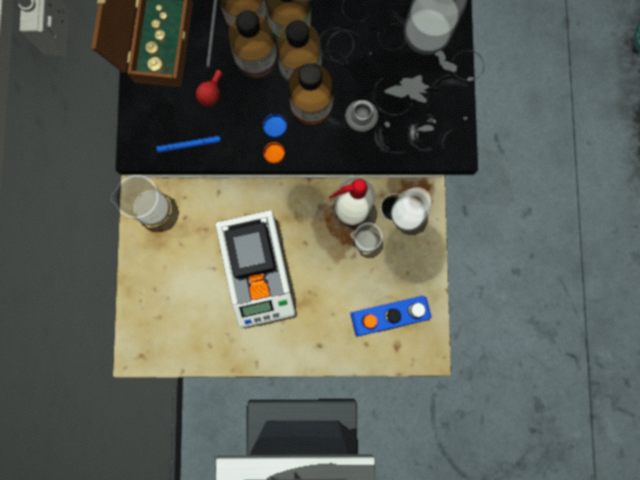

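The scene view shows the photometer with its panel nearest the robot: latch at (294,208), lid at (333,193). In the stand, the standard's orange cap is the hole nearest the photometer, at (269,318). In the top view the latch is at (259,287), the lid at (250,248), the orange cap at (371,321), black at (393,316) and white at (418,311). The beaker is at (368,238) and the bottles lie beyond it.

```bash
cat > h.py <<'E'
from rig import manip
import cv2,numpy as np,pickle
from scipy.spatial.transform import Rotation as R
def ray(c,px,z,T=None):
    T=c["cam_to_world"] if T is None else T
    d=T[:3,:3]@np.array([(px[0]-c["cx"])/c["fx"],(px[1]-c["cy"])/c["fy"],1.]); o=T[:3,3]
    return o+d*(z-o[2])/d[2]
def proj(c,P,T):
    p=np.linalg.inv(T)@np.append(P,1); return np.array([c["fx"]*p[0]/p[2]+c["cx"],c["fy"]*p[1]/p[2]+c["cy"]])
def wristT(c):
    T=np.eye(4);T[:3,:3]=R.from_rotvec(manip.get_ee_rot()).as_matrix();T[:3,3]=manip.get_position();return T@c["mount"]
def wcam():
    T=np.eye(4);T[:3,:3]=R.from_rotvec(manip.get_ee_rot()).as_matrix();T[:3,3]=manip.get_position()
    c=manip.camera("wrist"); return c,T@c["mount"]
def blobs(img,lo,hi,amin=40):
    m=cv2.inRange(cv2.cvtColor(img,cv2.COLOR_RGB2HSV),lo,hi)
    n,l,s,ce=cv2.connectedComponentsWithStats(m)
    return [(s[i,4],ce[i].round(1),s[i,:4]) for i in range(1,n) if s[i,4]>=amin],m
def down(yaw,pitch=0):
    # tool x down; tool y at angle yaw from world x; pitch: tilt about tool y
    y=np.array([np.cos(yaw),np.sin(yaw),0]);x=np.array([0,0,-1.]);z=np.cross(x,y)
    return (R.from_matrix(np.c_[x,y,z])*R.from_euler('y',pitch)).as_rotvec()
ORANGE=((5,150,120),(20,255,255)); BLUE=((105,120,80),(130,255,255))
E
python3 - <<'E'
from h import *
c=pickle.load(open("top0.pkl","rb")); im=c["image"]
for a,ce,b in blobs(im,*ORANGE)[0]: print("O",a,ce,b,ray(c,ce,.074).round(4))
bs,m=blobs(im,*BLUE)
for a,ce,b in bs: print("B",a,ce,b,ray(c,ce,.032).round(4))
# photometer: bright white region
hsv=cv2.cvtColor(im,cv2.COLOR_RGB2HSV)
lid=cv2.inRange(hsv,(0,0,0),(180,90,80)); lid[:215]=0;lid[285:]=0;lid[:,:215]=0;lid[:,300:]=0
n,l,s,ce=cv2.connectedComponentsWithStats(lid);i=1+np.argmax(s[1:,4]);print(s[i])
r=cv2.minAreaRect(np.argwhere(l==i)[:,::-1].astype(np.float32));print(r,[ray(c,p,.1).round(4) for p in cv2.boxPoints(r)])
m,p=manip.get_position(),manip.get_ee_rot(); print(R.from_rotvec(p).as_matrix().round(3))
E
```

```text
O 267 [310.5  96.9] [297  91  28  13] [ 0.8741 -0.0316  0.074 ]
O 308 [274.1 152.8] [264 143  21  20] [0.7567 0.0418 0.074 ]
O 390 [258.  286.9] [249 274  21  25] [0.487  0.0714 0.074 ]
O 135 [369.4 321.1] [363 315  13  13] [ 0.4201 -0.1453  0.074 ]
B 448 [274.5 125.3] [263 114  24  24] [0.8291 0.0442 0.032 ]
B 423 [187.9 143.5] [156 136  65  16] [0.7895 0.2246 0.032 ]
B 1325 [389.3 315.4] [351 296  80  40] [ 0.4316 -0.1898  0.032 ]
[ 225  220   52   65 1388]
((250.65882873535156, 252.4647216796875), (60.84898376464844, 43.6030158996582), 77.47119140625) [array([0.6001, 0.138 , 0.1   ]), array([0.6186, 0.0561, 0.1   ]), array([0.5033, 0.0299, 0.1   ]), array([0.4854, 0.1109, 0.1   ])]
[[-0.     0.227 -0.974]
 [ 0.001 -0.974 -0.227]
 [-1.    -0.001 -0.   ]]
```

Run:
```python
from h import *
yaw=np.radians(102.7); zt=np.array([np.sin(yaw),-np.cos(yaw),0])
for n,tgt in [("vial",[.425,-.15,.28]),("phot",[.53,.08,.28])]:
    manip.move_to(np.array(tgt)-.033*zt,down(yaw)); manip.hold(.2)
    c,T=wcam(); pickle.dump((c,T),open(n+".pkl","wb")); cv2.imwrite(f"pics/{n}.png",c["image"][:,:,::-1])
    for a,ce,b in blobs(c["image"],*ORANGE)[0]: print(n,"O",a,ce,b,ray(c,ce,.074,T).round(4))
    for a,ce,b in blobs(c["image"],*BLUE,200)[0]: print(n,"B",a,ce,b,ray(c,ce,.032,T).round(4))
print(manip.get_time(),manip.get_joint_positions().round(2),manip.get_contact_force())
```

```text
vial O 577 [327.4 236. ] [314 223  28  27] [ 0.4204 -0.1474  0.074 ]
vial O 998 [531.7 341.5] [513 328  40  31] [0.481  0.0689 0.074 ]
vial O 114 [536. 369.] [524 367  25   5] [0.5092 0.0843 0.074 ]
vial B 3979 [282.5 219.7] [199 201 159  46] [ 0.4259 -0.191   0.032 ]
phot O 835 [72.7 50.5] [57 34 32 34] [ 0.4213 -0.146   0.074 ]
phot O 775 [327.2 193.7] [305 179  41  28] [0.4883 0.0732 0.074 ]
phot O 263 [325.1 214.9] [310 211  31   9] [0.507  0.0755 0.074 ]
phot O 538 [246.8 421.1] [230 411  35  21] [0.7385 0.0445 0.074 ]
phot B 4486 [77.9 65. ] [  0  29 151  62] [ 0.4319 -0.1649  0.032 ]
phot B 240 [230.2 455.5] [217 450  30  16] [0.8296 0.0321 0.032 ]
3.525 [ 0.12  0.18  1.84 -0.    1.12 -1.67] [-0.34316947  0.06352064  0.10643359]
```

View pics/phot.png

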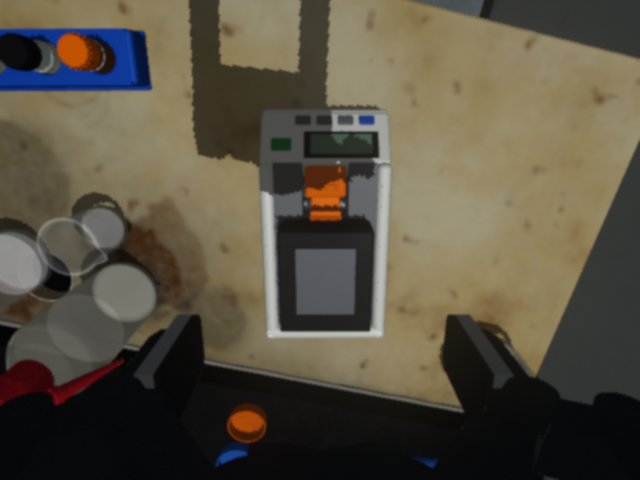

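View pics/vial.png

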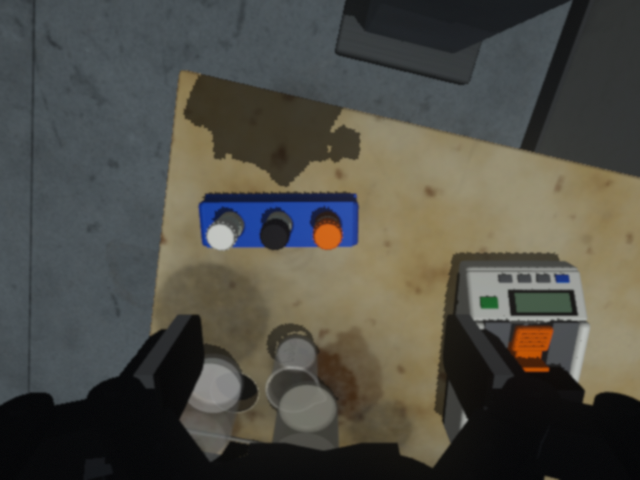

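The near views show the photometer square with the tool. Its rear rim is at row ~336 (columns 267–383), the lid patch is centred at (325,281) and the latch pad at (326,180). In the vial view the orange cap is at (327,236), with black at (275,233) and white at (222,235).

Run:
```python
from h import *
c,T=pickle.load(open("phot.pkl","rb")); im=c["image"]
g=cv2.cvtColor(im,cv2.COLOR_RGB2GRAY).astype(float)
def edge(line): # strongest gradient index (subpixel-ish)
    d=np.abs(np.gradient(cv2.GaussianBlur(line.reshape(1,-1),(5,1),0)[0])); i=np.argmax(d); w=d[max(0,i-2):i+3]; return max(0,i-2)+np.sum(w*np.arange(len(w)))/w.sum()
L=[];Rr=[];B=[]
for r in range(180,325,8):
    L.append(ray(c,(245+edge(g[r,245:275]),r),.07,T)); Rr.append(ray(c,(378+edge(g[r,378:400]),r),.07,T))
for q in range(280,376,8): B.append(ray(c,(q,334+edge(g[334:350,q])),.07,T))
L,Rr,B=map(np.array,(L,Rr,B))
def fit(P):
    m=np.median(P,0);v=cv2.fitLine(P[:,:2].astype(np.float32),cv2.DIST_HUBER,0,.001,.001).ravel();return v
for n,P in zip("LRB",(L,Rr,B)):
    v=fit(P);print(n,v.round(4),np.degrees(np.arctan2(v[1],v[0])).round(2))
vl,vr,vb=fit(L),fit(Rr),fit(B)
def yawof(v): return np.arctan(v[1]/v[0])
yaw=(yawof(vl)+yawof(vr))/2; u=np.array([np.cos(yaw),np.sin(yaw)]);n=np.array([-u[1],u[0]])
yc=(vl[2:]@n+vr[2:]@n)/2; print("width",(vl[2:]@n-vr[2:]@n)*1e3,"yaw",np.degrees(yaw))
xo=vb[2:]@u-.108; O=xo*u+yc*n; print("origin",O)
for nm,p in dict(latch=[-.046,0,.074],latchfront=[-.06,0,.077],rear=[.108,0,.07],lidfront=[-.012,0,.103],lidrear=[.081,0,.103],hook=[-.018,0,.086]).items():
    print(nm,proj(c,np.r_[O+p[0]*u+p[1]*n,p[2]],T).round(1))
# orange cap circle
c,T=pickle.load(open("vial.pkl","rb")); im=c["image"]
m=blobs(im,*ORANGE)[1];
ct=max([k for k in cv2.findContours(m[:300,:400].copy(),0,1)[0]],key=cv2.contourArea); e=cv2.minEnclosingCircle(ct)
print(e, ray(c,(327.5,237),.073,T))
bs,m=blobs(im,*BLUE,200); ct=max(cv2.findContours(m[:300,:400].copy(),0,1)[0],key=cv2.contourArea);r=cv2.minAreaRect(ct);print([ (p.round(),ray(c,p,.032,T).round(4)) for p in cv2.boxPoints(r)])
cr=cv2.resize(im[190:260,190:370],None,fx=4,fy=4,interpolation=cv2.INTER_CUBIC)
c,T=pickle.load(open("phot.pkl","rb")); cr2=cv2.resize(c["image"][150:240,250:400],(720,432//1),interpolation=cv2.INTER_CUBIC)
out=np.zeros((280+310,720,3),np.uint8);out[:280]=cr;out[280:]=cr2[:310];cv2.imwrite("pics/crop.png",out[:,:,::-1])
```

```text
L [0.979  0.2037 0.5514 0.029 ] 11.75
R [0.9749 0.2226 0.5369 0.1392] 12.86
B [ 0.2244 -0.9745  0.6275  0.1007] -77.04
width -110.73714 yaw 12.308547
origin [0.52166593 0.07919443]
latch [325.9 179.7]
latchfront [326.  163.5]
rear [324.8 336.9]
lidfront [325.8 227.1]
lidrear [325.1 329.2]
hook [325.8 214.9]
((327.5, 235.8333282470703), 13.794219017028809) [ 0.42161756 -0.14703471  0.073     ]
[(array([199., 201.], dtype=float32), array([ 0.4253, -0.2737,  0.032 ])), (array([357., 201.], dtype=float32), array([ 0.3917, -0.124 ,  0.032 ])), (array([357., 246.], dtype=float32), array([ 0.4363, -0.1129,  0.032 ])), (array([199., 246.], dtype=float32), array([ 0.471 , -0.2676,  0.032 ]))]
```

View pics/crop.png

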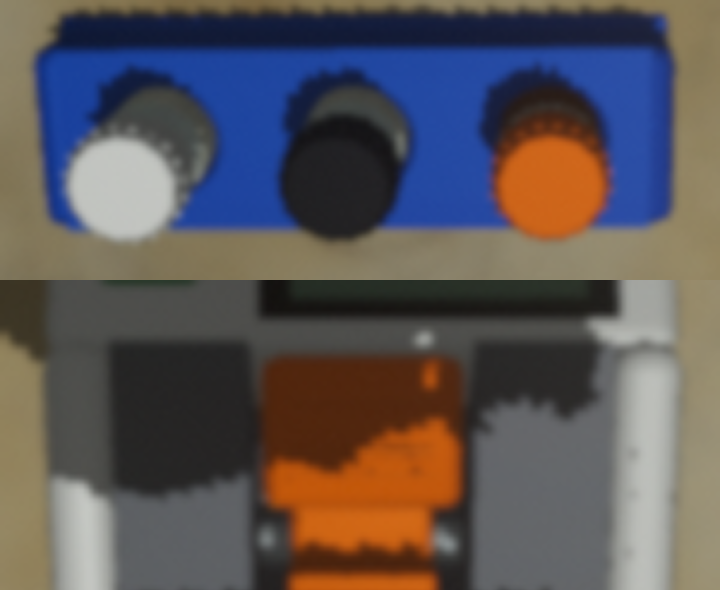

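```bash
cat >> h.py <<'E'
O=np.array([.5224,.0793]); PY=np.radians(12.6); U=np.array([np.cos(PY),np.sin(PY)]); N=np.array([-U[1],U[0]])
TY=PY+np.pi/2; RT=down(TY)
def W(px,py,z): return np.r_[O+px*U+py*N,z]
def fz(n=4):
    s=[]
    for _ in range(n): manip.hold(.01); s.append(manip.get_contact_force())
    return np.mean(s,0)
def press(zmax_down,fmax,step=.0006,drop=None,rate=.03,base=None):
    base=fz(8) if base is None else base; p0=manip.get_position(); peak=0; log=[]; k=0
    while k*step<zmax_down:
        k+=1; manip.servo_line(p0-[0,0,k*step],rate=rate); f=(fz(2)-base); log.append((round(k*step*1e3,1),round(f[2],1)))
        peak=max(peak,f[2])
        if f[2]>fmax: why="fmax";break
        if drop and peak>drop[0] and f[2]<peak-drop[1]: why="drop";break
    else: why="depth"
    print(why,log); print("lateral",f.round(1),"z",manip.get_position().round(4),"t",round(manip.get_time(),2)); return why,peak
E
python3 - <<'E'
from h import *
manip.command_gripper(0.0,30)
manip.move_to(W(-.048,0,.022+.12),RT)
manip.servo_line(W(-.048,0,.022+.083),rate=.1); manip.hold(.2)
why,pk=press(.020,15,drop=(7,3))
manip.hold(.1); print(fz())
manip.servo_line(manip.get_position()+[0,0,.03],rate=.15)
manip.servo_line(W(-.13,0,.24),rate=.3)
c=manip.camera("scene");cv2.imwrite("pics/s1.png",cv2.resize(c["image"][130:330,190:450],None,fx=3,fy=3)[:,:,::-1])
print(manip.get_time())
E
```

```text
depth [(0.6, np.float64(0.4)), (1.2, np.float64(-0.6)), (1.8, np.float64(-0.6)), (2.4, np.float64(-0.7)), (3.0, np.float64(0.1)), (3.6, np.float64(-0.2)), (4.2, np.float64(0.2)), (4.8, np.float64(-0.1)), (5.4, np.float64(-0.0)), (6.0, np.float64(-0.2)), (6.6, np.float64(-0.1)), (7.2, np.float64(0.2)), (7.8, np.float64(0.1)), (8.4, np.float64(-0.1)), (9.0, np.float64(0.3)), (9.6, np.float64(0.2)), (10.2, np.float64(-0.2)), (10.8, np.float64(-0.2)), (11.4, np.float64(0.3)), (12.0, np.float64(0.0)), (12.6, np.float64(0.5)), (13.2, np.float64(0.0)), (13.8, np.float64(0.3)), (14.4, np.float64(-0.0)), (15.0, np.float64(0.2)), (15.6, np.float64(-0.1)), (16.2, np.float64(0.2)), (16.8, np.float64(0.3)), (17.4, np.float64(0.6)), (18.0, np.float64(-0.1)), (18.6, np.float64(-0.1)), (19.2, np.float64(0.1)), (19.8, np.float64(0.3)), (20.4, np.float64(0.0))]
lateral [ 0. -0.  0.] z [0.476  0.0689 0.0852] t 14.76
[ 0.05196447  0.16373271 -0.2909154 ]
15.9417
```

View pics/s1.png

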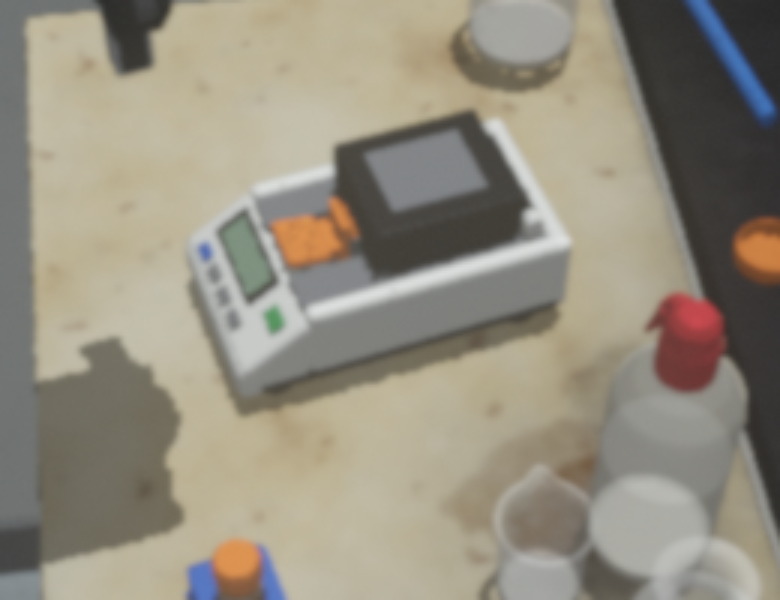

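No contact was felt, and the lid is still shut with the scene unchanged. I'll check whether the fingers actually closed.

Run:
```python
from h import *
print(manip.get_width(),manip.get_position(),manip.get_time())
c,T=wcam();cv2.imwrite("pics/w1.png",c["image"][:,:,::-1])
```

```text
-5.5444965356022265e-05 [0.3955407  0.05097463 0.23869253] 15.9417
```

View pics/w1.png

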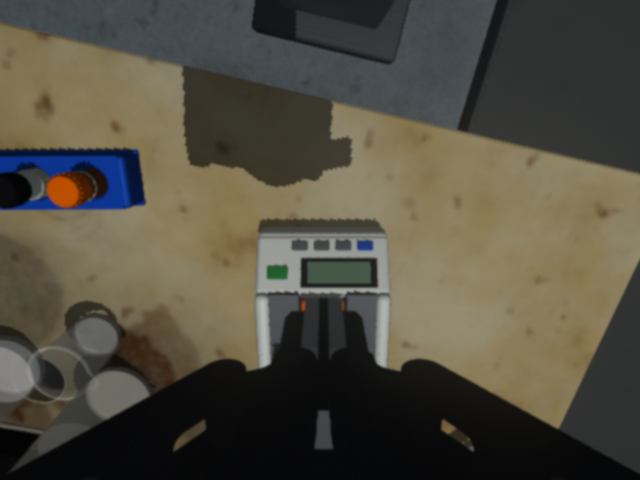

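The jaws are shut and centred: tips at about (322,298), instrument centre at column 322. The tips just stop short of the nominal length, so I'll keep descending by feel.

Run:
```python
from h import *
manip.move_to(W(-.048,0,.100),RT); manip.servo_line(W(-.048,0,.087),rate=.1); manip.hold(.1)
t=manip.get_time(); why,pk=press(.024,15,step=.001,drop=(7,3)); print(t,pk)
manip.servo_line(manip.get_position()+[0,0,.04],rate=.2)
manip.servo_line(W(-.10,0,.2),rate=.4)
c=manip.camera("scene");cv2.imwrite("pics/s2.png",cv2.resize(c["image"][130:330,190:450],None,fx=3,fy=3)[:,:,::-1])
print(manip.get_time())
```

```text
depth [(1.0, np.float64(-0.4)), (2.0, np.float64(-0.3)), (3.0, np.float64(0.1)), (4.0, np.float64(0.3)), (5.0, np.float64(0.2)), (6.0, np.float64(-0.6)), (7.0, np.float64(-0.3)), (8.0, np.float64(-1.1)), (9.0, np.float64(0.5)), (10.0, np.float64(0.0)), (11.0, np.float64(-0.2)), (12.0, np.float64(0.2)), (13.0, np.float64(-0.3)), (14.0, np.float64(0.1)), (15.0, np.float64(-0.5)), (16.0, np.float64(1.7)), (17.0, np.float64(4.9)), (18.0, np.float64(6.6)), (19.0, np.float64(8.0)), (20.0, np.float64(9.7)), (21.0, np.float64(8.9)), (22.0, np.float64(10.4)), (23.0, np.float64(11.8)), (24.0, np.float64(12.8))]
lateral [-8.2 -2.4 12.8] z [0.4735 0.0684 0.0639] t 23.53
17.0667 12.800763168822378
24.35
```

View pics/s2.png

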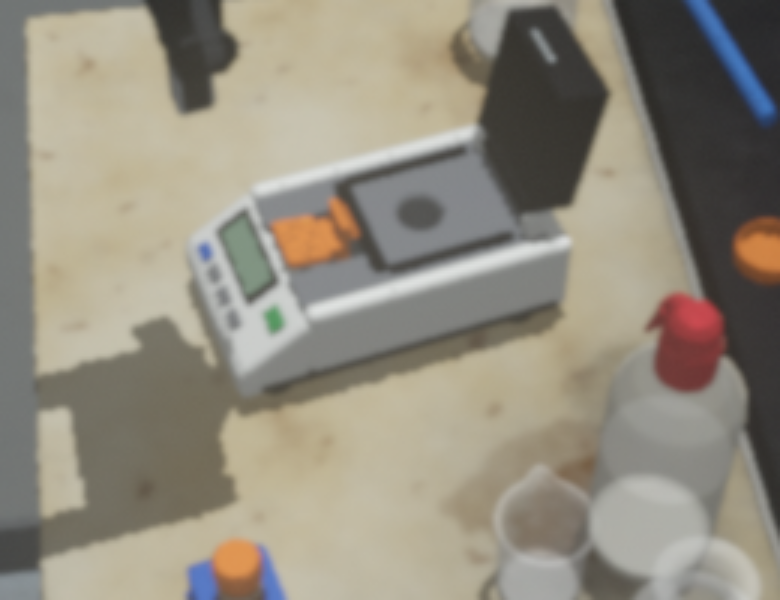

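The lid is open and the dark well is visible at (420,212). The tips touched about 25 mm lower than the stated tool length. I'll check that offset against the gripper's position in the two scene pictures before grasping.

Run:
```python
from h import *
c=pickle.load(open("scene0.pkl","rb"));T=c["cam_to_world"]
def e(p): return np.array(p)/3+[190,130]
for p,xy,zt in [((190,108),(-.10,0),.2),((130,70),(-.13,0),.2387)]:
    print(e(p).round(1),[(z,proj(c,W(*xy,zt+z),T).round(1)) for z in (-.03,-.02,-.01,0,.01)])
for nm,p in dict(well=[.03,0,.068],latch=[-.046,0,.074],rearR=[.108,-.058,.07],rearL=[.108,.058,.07]).items(): print(nm,((proj(c,W(*p),T)-[190,130])*3).round())
cap=proj(c,[.4214,-.147,.073],T);print("cap",((cap-[190,130])*3).round())
w=pickle.load(open("phot.pkl","rb"))[0]; print(w["cx"],w["cy"],w["fy"])
print(manip.get_position(),manip.get_width(),manip.get_joint_positions())
```

```text
[253.3 166. ] [(-0.03, array([255.7, 179.7])), (-0.02, array([255.2, 175.4])), (-0.01, array([254.7, 171.1])), (0, array([254.2, 166.8])), (0.01, array([253.7, 162.3]))]
[233.3 153.3] [(-0.03, array([235.8, 167.5])), (-0.02, array([235.1, 163. ])), (-0.01, array([234.4, 158.5])), (0, array([233.7, 153.8])), (0.01, array([233. , 149.1]))]
well [414. 211.]
latch [296. 238.]
rearR [570. 243.]
rearL [496. 114.]
cap [235. 557.]
323.12799309022853 240.76137595141694 413.1631942110596
[0.42456888 0.05746755 0.19940578] 0.00010413723814710866 [ 1.06730635e-01  1.73562420e-01  2.06956199e+00  5.03584650e-05
  8.98709413e-01 -1.68391279e+00]
```

Run:
```python
from h import *
c=manip.camera("top"); pickle.dump(c,open("top1.pkl","wb"))
zt=np.r_[U,0]
manip.move_to(W(.03+.07,0,.28),RT); manip.command_gripper(.06)
w=wcam(); pickle.dump(w,open("well2.pkl","wb"))
Y2=PY; z2=np.array([np.sin(Y2),-np.cos(Y2),0]); cap=np.array([.4216,-.147,.28])
manip.move_to(cap+.07*z2,down(Y2)); manip.hold(.1)
v=wcam(); pickle.dump(v,open("vial2.pkl","wb"))
print(manip.get_time(),manip.get_joint_positions().round(2),manip.get_width())
out=np.zeros((480,800,3),np.uint8); 
cv2.imwrite("pics/two.png",np.hstack([cv2.resize(x[0]["image"],(400,300)) for x in (w,v)]+[])[:,:,::-1])
for n,(c,T) in dict(w=w,v=v).items():
    for a,ce,b in blobs(c["image"],*ORANGE)[0]: print(n,a,ce,b,ray(c,ce,.073,T).round(4))
    g=cv2.GaussianBlur(cv2.cvtColor(c["image"],cv2.COLOR_RGB2GRAY),(5,5),0)
    cs=cv2.HoughCircles(g,cv2.HOUGH_GRADIENT,1.5,20,param1=80,param2=20,minRadius=12,maxRadius=24)
    if cs is not None: print(cs[0][:6])
```

```text
27.4333 [-0.48  0.15  1.87  0.    1.11 -0.7 ] 0.059943482986332924
w 2610 [322.2  28.9] [299   0  48  65] [0.486  0.0706 0.073 ]
w 476 [249.  322.8] [241 305  18  37] [0.7488 0.0575 0.073 ]
[[ 45.75 350.25  23.1 ]
 [ 65.25 357.75  23.1 ]
 [ 35.25 368.25  18.15]
 [ 78.75 104.25  23.1 ]
 [488.25 270.75  23.1 ]
 [ 27.75  89.25  21.45]]
v 748 [321.6 120.4] [306 105  31  32] [ 0.421  -0.1472  0.073 ]
[[486.75 158.25  23.1 ]
 [321.75 120.75  15.  ]
 [593.25 293.25  23.1 ]
 [321.75 177.75  16.35]
 [531.75 225.75  23.1 ]
 [323.25 230.25  16.2 ]]
```

View pics/two.png

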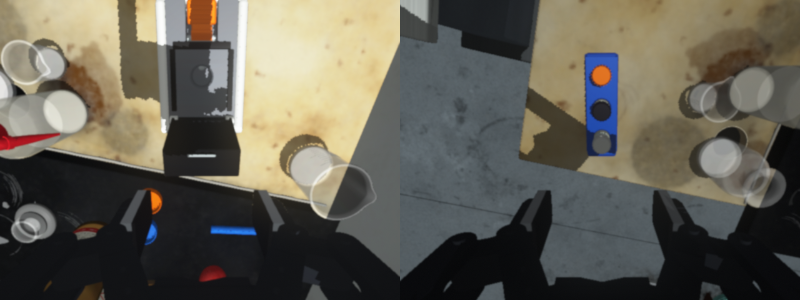

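Left: the well is a shadowed dark disc at about (323,120) full scale, with the lid open behind it. Right: the orange cap is straight below the camera at (322,120), which confirms (0.421, -0.147). Next I'll locate the well disc numerically.

Run:
```python
from h import *
c,T=pickle.load(open("well2.pkl","rb")); g=cv2.cvtColor(c["image"],cv2.COLOR_RGB2GRAY)
x0,y0=285,85; s=g[y0:160,x0:365]
print("pred",proj(c,W(.03,0,.068),T))
e=cv2.createCLAHE(4,(2,2)).apply(cv2.medianBlur(s,3))
for p2 in (25,18,12):
    cs=cv2.HoughCircles(cv2.resize(e,None,fx=4,fy=4,interpolation=2),cv2.HOUGH_GRADIENT,1,40,param1=60,param2=p2,minRadius=50,maxRadius=85)
    if cs is not None: 
        for q in cs[0][:4]: p=q[:2]/4+[x0,y0]; print(p2,p,q[2]/4,ray(c,p,.068,T).round(4),((ray(c,p,.068,T)[:2]-O)@np.c_[U,N]).round(4))
cs_img=cv2.resize(np.clip(e.astype(int),0,255).astype(np.uint8),None,fx=6,fy=6,interpolation=2)
cv2.imwrite("pics/wellcrop.png",cs_img)
t=pickle.load(open("top1.pkl","rb"));
```

```text
pred [322.94337939 119.66110908]
25 [321.875 124.625] 19.45 [0.5558 0.0858 0.068 ] [ 0.034  -0.0009]
18 [321.875 124.625] 19.45 [0.5558 0.0858 0.068 ] [ 0.034  -0.0009]
18 [346.625 121.375] 18.075 [0.5487 0.1054 0.068 ] [0.0314 0.0197]
18 [343.875 132.875] 19.7 [0.5582 0.1053 0.068 ] [0.0407 0.0176]
18 [347.875 143.625] 14.7 [0.5661 0.1107 0.068 ] [0.0495 0.0211]
12 [321.875 124.625] 19.45 [0.5558 0.0858 0.068 ] [ 0.034  -0.0009]
12 [344.875 133.125] 17.475 [0.5583 0.1062 0.068 ] [0.0409 0.0184]
12 [348.125 121.875] 19.725 [0.5488 0.1067 0.068 ] [0.0318 0.021 ]
12 [350.125 142.125] 17.95 [0.5645 0.1123 0.068 ] [0.0482 0.023 ]
```

View pics/wellcrop.png

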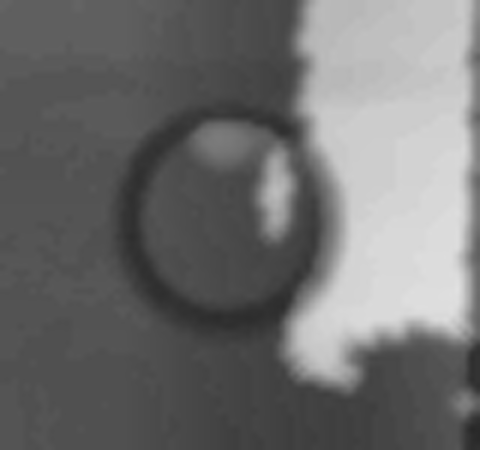

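```bash
sed -i 's/^O=np.array(\[.5224,.0793\])/O=np.array([.5237,.0796])/' h.py
python3 - <<'E'
from h import *
rv=down(PY); cap=np.array([.421,-.1472])
manip.move_to(np.r_[cap,.13],rv); b=fz(4)
manip.servo_line(np.r_[cap,.047],rate=.12); print((fz(2)-b).round(1))
manip.command_gripper(0.0,50); print("w",manip.get_width(),(fz(2)-b).round(1))
manip.servo_line(np.r_[cap,.167],rate=.2); manip.hold(.1)
print("w",manip.get_width(),manip.get_position(),manip.get_time())
c=manip.camera("scene");pickle.dump(c,open("s3.pkl","wb"));cv2.imwrite("pics/s3.png",cv2.resize(c["image"][210:410,210:410],None,fx=3,fy=3,interpolation=2)[:,:,::-1])
for a,ce,bb in blobs(c["image"],*ORANGE,20)[0]: print(a,ce,bb)
print([proj(c,np.r_[cap,z],c["cam_to_world"]).round(1) for z in (.193,.175,.127)])
E
```

```text
[ 0.1 -0.3 -0.2]
w 0.024348596414057525 [-1.4 -0.1  6.4]
w 0.024598125134160913 [ 0.42004594 -0.14684604  0.16575004] 30.3083
301 [295.2 208.4] [284 197  25  21]
359 [446.2 212.6] [435 203  23  20]
[array([262.6, 271.8]), array([263.4, 279. ]), array([265.7, 297. ])]
```

View pics/s3.png

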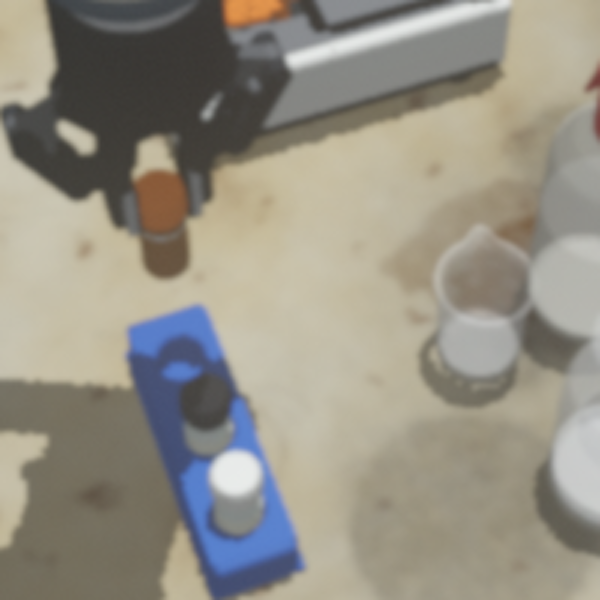

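The standard is lifted upright, with the pads on the cap and the tips near its lower edge. The other vials and the beaker have not moved. Now the insertion by feel.

Run:
```python
from h import *
manip.move_to(W(.03,0,.16),RT); manip.servo_line(W(.03,0,.114),rate=.2); manip.hold(.15); b=fz(6)
print(manip.get_position(),W(.03,0,.114)); ok=True
for z in np.arange(.110,.085,-.004):
    manip.servo_line(W(.03,0,z),rate=.06); f=fz(2)-b; print(round(z,3),f.round(1))
    if np.abs(f).max()>7: ok=False;break
if ok: press(.024,13,step=.0015,base=b)
print(manip.get_position(),manip.get_width(),manip.get_time())
```

```text
[0.55390621 0.08595669 0.11532598] [0.5529775 0.0861443 0.114    ]
0.11 [ 0.1 -0.2 -0.2]
0.106 [-0.1  0.2 -0.1]
0.102 [ 0.4 -0.9  0.9]
0.098 [0.3 0.2 0.2]
0.094 [0.2 0.1 0.4]
0.09 [ 0.5 -0.8 -0.2]
0.086 [-0.3 -0.4 -0.3]
fmax [(1.5, np.float64(-0.2)), (3.0, np.float64(1.6)), (4.5, np.float64(4.3)), (6.0, np.float64(6.7)), (7.5, np.float64(5.7)), (9.0, np.float64(0.4)), (10.5, np.float64(0.6)), (12.0, np.float64(1.0)), (13.5, np.float64(0.7)), (15.0, np.float64(0.9)), (16.5, np.float64(1.7)), (18.0, np.float64(1.3)), (19.5, np.float64(3.6)), (21.0, np.float64(7.7)), (22.5, np.float64(9.9)), (24.0, np.float64(14.6))]
lateral [ 2.4  0.9 14.6] z [0.5539 0.0863 0.0631] t 38.12
[0.5539489  0.08632502 0.06305641] 0.023825116225154243 38.1167
```

Run:
```python
from h import *
p=manip.get_position(); manip.servo_line(p+[0,0,.003],rate=.05)
manip.command_gripper(.045); b=fz(3)
manip.servo_line(W(.03,0,.135),rate=.25); manip.command_gripper(0.0,30)
manip.servo_line(W(.03,0,.094),rate=.15); manip.hold(.15)
press(.015,9,step=.0012)
manip.servo_line(W(.03,0,.14),rate=.3)
manip.servo_line(W(-.06,0,.20),rate=.4)
c=manip.camera("scene");pickle.dump(c,open("s4.pkl","wb"));cv2.imwrite("pics/s4.png",cv2.resize(c["image"][130:330,190:450],None,fx=3,fy=3,interpolation=2)[:,:,::-1])
for a,ce,bb in blobs(c["image"],*ORANGE,20)[0]: print(a,ce,bb)
print("cap top",[(z,proj(c,W(.03,0,z),c["cam_to_world"]).round(1)) for z in (.090,.092,.097,.108)],manip.get_time())
```

```text
fmax [(1.2, np.float64(0.0)), (2.4, np.float64(-0.5)), (3.6, np.float64(-0.2)), (4.8, np.float64(-0.2)), (6.0, np.float64(-0.7)), (7.2, np.float64(1.1)), (8.4, np.float64(3.7)), (9.6, np.float64(7.0)), (10.8, np.float64(10.0))]
lateral [-1.4 -0.9 10. ] z [0.5543 0.0862 0.085 ] t 42.69
92 [329.9 192.2] [324 188  12  10]
280 [294.2 208.5] [282 198  27  20]
345 [446.2 212.4] [435 203  23  19]
cap top [(0.09, array([329. , 192.1])), (0.092, array([329. , 191.4])), (0.097, array([329. , 189.5])), (0.108, array([329.1, 185.3]))] 43.4917
```

View pics/s4.png

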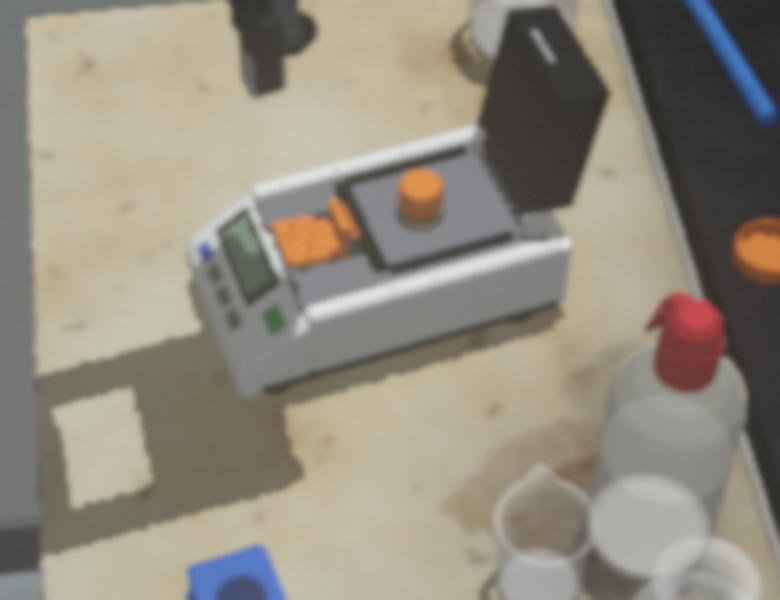

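The cap was felt at the height predicted for fully home, and the view shows it low and upright in the well at (420,195). The lid is still open. Now I'll go behind the lid and swing it over.

Run:
```python
from h import *
DZ=-.004; H=.011
manip.servo_line(W(-.03,0,.225),rate=.3); manip.servo_line(W(.165,0,.225),rate=.4)
manip.servo_line(W(.165,0,.150),rate=.25); manip.hold(.1); b=fz(6); bad=False
def corner(th,r,h=.026):
    return .088-r*np.cos(th)+h*np.sin(th), .078+r*np.sin(th)+h*np.cos(th)
for th in np.arange(1.7,.1,-.13):
    r=np.interp(th,[.5,1.5],[.094,.076]); x,z=corner(th,r)
    manip.servo_line(W(x+H,0,z+DZ),rate=.1); f=fz(2)-b; print(round(th,2),f.round(1),end="; ")
    if np.linalg.norm(f)>9: bad=True;print("BAD");break
print(manip.get_position(),manip.get_time())
c=manip.camera("scene");pickle.dump(c,open("s5.pkl","wb"));cv2.imwrite("pics/s5.png",cv2.resize(c["image"][130:280,190:450],None,fx=3,fy=3,interpolation=2)[:,:,::-1])
```

```text
1.7 [ 0.1  0.4 -0.8]; 1.57 [-0.1 -0.  -0.6]; 1.44 [-0.  -0.2 -0.9]; 1.31 [ 0.4  0.6 -0.6]; 1.18 [0.3 0.9 0. ]; 1.05 [ 0.2  0.1 -0.3]; 0.92 [ 0.9 -0.  -0.1]; 0.79 [ 0.8  0.5 -0.3]; 0.66 [-0.7  0.6  0. ]; 0.53 [-0.6  0.2  1. ]; 0.4 [-1.  -0.   1.7]; 0.27 [-0.8 -0.   1.9]; 0.14 [-1.6 -0.2  1.9]; [0.53279609 0.08164519 0.11287323] 48.9583
```

View pics/s5.png

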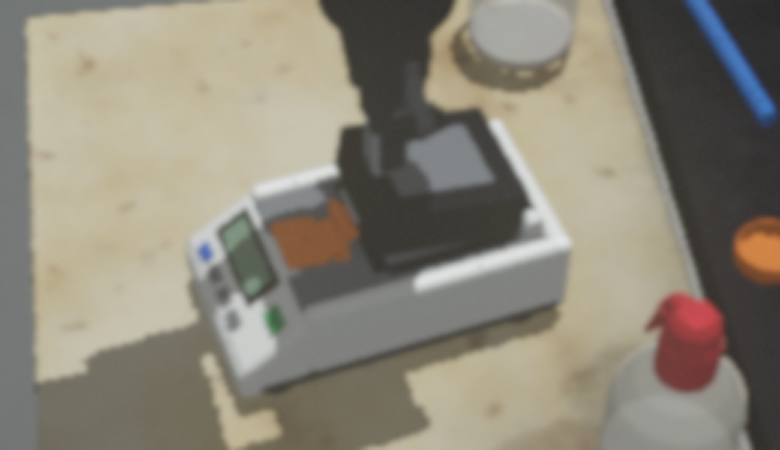

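The lid is nearly down and the tips sit near its front middle at (390,165). Now the slow press to the click.

Run:
```python
from h import *
print(fz(4).round(1))
manip.servo_line(W(.004,0,.1095),rate=.05)
press(.020,19.5,step=.0008,drop=(10,2.5),base=np.zeros(3))
manip.hold(.1); print(fz(4).round(1),manip.get_time())
manip.servo_line(manip.get_position()+[0,0,.03],rate=.1); print(fz(3).round(1))
manip.servo_line(W(-.03,0,.24),rate=.3); manip.hold(.2)
c=manip.camera("scene");pickle.dump(c,open("s6.pkl","wb"));cv2.imwrite("pics/s6.png",cv2.resize(c["image"][130:280,190:450],None,fx=3,fy=3,interpolation=2)[:,:,::-1]); print(manip.get_time())
```

```text
[-0.6 -0.2  1.9]
drop [(0.8, np.float64(1.5)), (1.6, np.float64(2.0)), (2.4, np.float64(2.2)), (3.2, np.float64(2.1)), (4.0, np.float64(2.9)), (4.8, np.float64(4.6)), (5.6, np.float64(6.2)), (6.4, np.float64(7.8)), (7.2, np.float64(8.4)), (8.0, np.float64(9.7)), (8.8, np.float64(10.3)), (9.6, np.float64(11.2)), (10.4, np.float64(12.8)), (11.2, np.float64(13.6)), (12.0, np.float64(7.8))]
lateral [-4.3 -1.2  7.8] z [0.5263 0.0802 0.0975] t 53.33
[-3.5 -1.1  7.6] 53.4583
[ 0.1  0.1 -0.5]
54.725
```

View pics/s6.png

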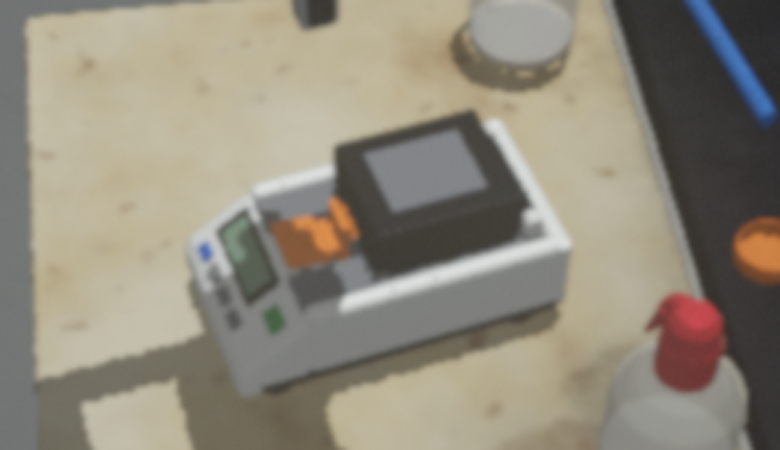

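The lid snapped: force dropped from 13.6 N to 7.8 N. It has stayed shut with the tool away, and its outline matches the first latched picture, so I'm handing in.

Run:
```python
from h import *
manip.sign_off(); print(manip.get_time())
```

```text
the job is handed in; nothing more can be done
the job is handed in; nothing more can be done
```

The photometer is ready for its check: the standard is home in the well and the lid is latched shut. I handed it in at about 55 s of the 72 s; no verdict was reported.

- **Latch:** The lid popped fully open at a press of about 13 N. My first try touched nothing, because the shut fingertips sit about 25 mm higher than the stated 22 mm ahead of the TCP suggests. Two scene pictures agreed with the felt contact, so I worked with the felt height after that.
- **Standard:** It slid past the ball at about 7 N and reached the floor at up to 14.6 N. A separate 10 N press on the cap met it within about 1 mm of the fully-home height. The scene picture showed it upright with the lid still open.
- **Lid:** I swung it over from behind at about 2 N. It clicked after a 13.6 N peak, with the force dropping to 7.8 N. It stayed shut once the tool had withdrawn, and its outline matched the first latched picture. I judged the lid angle from that picture, not from a reading.
- **Limits:** The highest tool force I read was about 15 N, apart from 6.4 N while gripping the vial in the stand. In the pictures I viewed, the beaker, bottle and other vials looked unmoved. My last view of the other two vials was just after lifting the standard.

I viewed 12 pictures, two over the budget of 10: the latch miss and the shadowed well each needed an extra look.

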